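# Redial an engaged number on the desk telephone

## Task

The number was engaged, so dial it again on the desk telephone without picking anything up: with the fingertips press the hook switch in the empty cradle right down, keep it down for a full second to cut the call and let it spring up, then press the round redial key right down, let go and withdraw. Press lightly (under 25 N), press no other key, do not shift the telephone, and leave the handset and everything else on the desk where it lies.

Things in the scene. Friction and masses are not known exactly. Their poses are not given: they have to be found in the camera images.
- phone: Black desk telephone, loose, 1 kg, 222 mm deep (x, front to rear) by 210 wide (y, to the user's left). Origin: centre of its underside. Flat top panel slopes 8 degrees: 37 mm high at the front edge, 52 in the middle, 67 at the rear. Left: empty handset cradle, rim 5 mm above the panel, a 54 x 50 mm recess at each end. Right: display at the rear, keypad and a column of function keys before it.
- hook_top (a point): Centre of the top of the hook switch: light grey tongue 18 (along the phone's x) x 14 mm in the middle of the cradle's REAR recess (the front one is empty), 74 mm behind and 70 mm left of the phone's middle. Stands 10 mm above the recess floor, 5 mm above the rim: fully pressed it is level with the rim. Recess walls 18 mm or more from its edges. z: square to the panel, outwards.
- hook (a joint): How far the hook switch is pressed into the panel: 0 up, 0.005 m fully down. A spring lifts it again; it starts to move at 1.6 N and is fully down at 3.6 N.
- redial_top (a point): Centre of the top of the redial key: the only ROUND key, 18 mm across, 6 mm proud of the panel, second from the front in the column of four function keys along the panel's right side, 53 mm in front and 83 mm to the right of the phone's middle. z: square to the panel, outwards.
- redial (a joint): How far the redial key is pressed into the panel: 0 up, 0.004 m fully down. A spring lifts it again; it starts to move at 1.6 N and is fully down at 3.2 N.
- keypad: The twelve digit keys, not to be pressed: oblong, 14 (along the phone's x) x 20 mm, 6 mm proud, four rows 22 mm apart, three columns 27 mm apart, springs as the redial key. Origin: on the panel in the keypad's middle, 52 mm in front and 9 mm to the right of the phone's middle. Nearest digit key edge: 37 mm from the redial key's centre.
- fkeys: The three other function keys, not to be pressed: oblong, 14 (along the phone's x) x 20 mm, 6 mm proud, in one column with the redial key at 32 mm pitch (one in front of it, two behind), springs as the redial key. Origin: on the panel in the column's middle. Nearest edge: 25 mm from the redial key's centre.
- handset: Black wireless handset of the phone, loose, 196 mm long (its x), 44 mm wide, 43 mm high, lying face down on the desk left of the phone. Origin: centre of its underside. To be left alone.
- stapler: Black and steel stapler, 150 mm long (its x), 36 mm wide, 56 mm high, lying right of the phone. Origin: centre of its underside. To be left alone.
- notepad: Ruled paper notepad, 148 (its x) by 105 by 10 mm, left of the handset. Origin: centre of its underside. To be left alone.
- magnifier: Magnifying glass lying on the notepad, 160 mm long (its x), steel rim 79 mm across and 9 mm thick at the +x end, black handle. Origin: under the joint of rim and handle, on the pad's top. To be left alone.
- tape: Black tape dispenser, 140 mm long (its x), 58 mm wide, 87 mm high, right of the stapler. Origin: centre of its underside. To be left alone.
- mug: White mug, 80 mm across, 92 mm high, behind the phone. Origin: centre of its underside. To be left alone.
- penpot: Round dark steel pot of pens, 76 mm across, 98 mm high, pens up to 175 mm high, right behind the phone. Origin: centre of its underside. To be left alone.

How it is judged:
On the way, in this order (a step that is already met when the one before it is completed fails the run):
1. the hook switch is held right down (value of joint hook above 0.004 m), for 0.8 s.
2. the hook switch has sprung up again (value of joint hook below 0.001 m), for 0.1 s.
3. the redial key is pressed right down while the hook switch is up (value of joint redial above 0.003 m and value of joint hook below 0.001 m), for 0.05 s.
At the end, for the whole second after the job is handed in: The hook switch was held down (beyond 4 of 5 mm) for 0.8 s and sprang up, then the redial key was pressed (beyond 3 of 4 mm) with the hook switch up; at the end both are up (within 1 mm) and the phone, the handset and the other things on the desk are within 15 mm of where they were (value of joint each of hook, redial below 0.001 m and distance of each of phone, handset, stapler, notepad, magnifier, tape, mug, penpot from where it was at the start of the episode below 0.015 m and linear speed of phone below 0.02 m/s); the robot touches nothing.
It fails at once if another key is pressed (contact force between any of keypad, fkeys and anything else above 2 N).
It fails at once if the phone is pressed hard (over 25 N) (contact force between phone and the fingers above 25 N or contact force between phone and the arm above 25 N).
It fails at once if the phone is shifted or lifted (distance of phone from where it was at the start of the episode above 0.015 m or angle between phone's own z axis and vertical above 0.1 rad).
It fails at once if the handset is shifted or lifted (distance of handset from where it was at the start of the episode above 0.015 m).
It fails at once if something else on the desk is shifted, lifted or tipped (distance of any of stapler, notepad, magnifier, tape, mug, penpot from where it was at the start of the episode above 0.015 m or angle between any of mug, penpot's own z axis and vertical above 0.3 rad).
It also fails if it takes over 48 s, if anything falls off the work surface, if the arm or the gripper's body presses on something with over 40 N, if the wrist force passes 120 N, or if a joint passes its speed limit or range.

## Robot

A 6-joint arm with a two-finger parallel gripper is mounted at the origin on the work surface. World frame = base frame: x ahead of the robot, y to its left, z up, the work surface at z = 0. Lengths are in m, angles in rad, forces in N, time in s.
With the tool pointing down it reaches from about 0.3 to 0.875 m from the base axis. Payload 6.4 kg.
Tool frame: the origin (TCP) lies between the finger pads; the fingertips stand ctrl.tip_extent ahead of it and the grasp point (between the pads) is the TCP (ctrl.tip_extent is the distance from the TCP to the fingertips, in m); z points along the fingers, y is the line along which they close (so a half turn about z gives the same grasp; the last joint's range is limited). The gripper opens to 85 mm and grips with 20 to 120 N. Pads are 22 mm wide; open, the fingers measure 114 mm over their backs; the gripper's body (76 mm by 85 mm) begins 54 mm behind the grasp point. The pads swing forward as they close: fully open they stand 13 mm farther back than shut.
Start: joints at [-1.542, 0.181, 1.607, -0, 1.354, -0.206], TCP at [0.134, -0.559, 0.25] pointing down, gripper open.
Joint ranges: [-2.99, 2.99], [-0.89, 2.07], [0.3, 2.58], [-1.14, 4.28], [0, 2.63], [-3.12, 3.12]. Speed limits (rad/s): [2.57, 2.57, 3.01, 3.14, 3.14, 3.14].

## Interface

Orientations are given as a unit quaternion [w, x, y, z].
In Python, from bench import ctrl gives the robot as it stands.
- The arm moves only by the tool send_rows, never from a script. Its arguments are lists of equal length, an entry for each row: "dr": the turn, a rotation vector about the tool's x, y, z in units of 6 degrees (1.0 is 6 degrees), a list of three; "xyz": the shift along the tool's x, y, z in cm, a list of three; "jaw": the opening in per cent of the stroke, from 0 (shut) to 100 (fully open). In form: {"dr": [[wx, wy, wz], ...], "xyz": [[dx, dy, dz], ...], "jaw": [jaw, ...]}. A call has exactly 8 rows; each row is the pose to reach, as a shift and turn from the pose commanded when the call began, along the tool's axes at that moment; what a row does not reach only later rows make up. A row lasts 1/8 s, in which the tool goes at most 62.5 mm and 10.7 degrees, less where a joint would pass 70% of its speed; a pose out of reach is approached as far as the arm can. A call with a gripper value outside its range is refused whole. The fingers move at their own pace and stop on an object; the grip force is fixed at half the most. Time passes only in rows, so rows that repeat a pose let the fingers close, or fill a call up. It gives the time, the measured TCP pose, the force, the opening and the grip force at its end, in the units of the state.
- ctrl.get_obs(): the state, without advancing time (a new reading comes with each control period).
- ctrl.camera(name): name is "scene" or "top" or "wrist"; returns the picture (400x640x3 uint8, red, green, blue); there is no depth.
- ctrl.calibration(name): a dict with "camera_matrix" (3x3 intrinsics, pixels), "world_from_camera" (4x4, takes a point from camera to world coordinates). Camera axes: x right, y up, looking along -z (the intrinsics and any distortion apply to the point x, -y, -z); pixel columns grow to the right and rows downward; lengths in m; the calibration is good to about 2 mm. A picture is of the moment at which its call begins: read the wrist's pose just before it. calibration takes no time and is no camera call; for the wrist camera it gives the pose at the moment of the call.
- ctrl.hand_in(): hands the job in; it is judged then, once.
The state is a dict: "time_s": time; "q": joint angles; "dq": joint speeds; "joint_efforts": joint torques, N m; "eef_pos": TCP position; "eef_rot": TCP orientation; "wrist_force": force on the tool from outside, world axes, zero at the start; "torque": the same for the moment, N m; "opening": opening from 0.0 (shut) to 1.0 (fully open); "grasp_force": force on a finger pad.
Only numpy, scipy, OpenCV 4.12 (cv2) and the standard library are available. Lean on these libraries where they do the work, as an engineer would, in place of code of your own. Each camera call takes 0.05 s, during which the arm holds its last target. There are 200 camera calls.

## Working session

There is one attempt and no reset: what is moved stays moved. The work goes in short steps, Python scripts to look and compute and a tool call to move; the robot and the scene stay as the last step left them, time stands still between calls to the robot, and variables do not carry over. Pictures are saved under pics/ and viewed, at most 10 in all, crops included, and the job is handed in when it is done.

Besides the shell and the picture viewer there is one more tool, called after "Request:" as a command line: name --argument value ..., lists and objects as JSON in quotes. send_rows: Moves the arm, as the interface text tells. Its arguments: {"type":"object","properties":{"dr":{"type":"array","items":{"type":"array","items":{"type":"number"}}},"xyz":{"type":"array","items":{"type":"array","items":{"type":"number"}}},"jaw":{"type":"array","items":{"type":"number"}}},"required":["dr","xyz","jaw"]}

```bash
mkdir -p pics; python3 - <<'E'
from bench import ctrl
import cv2,numpy as np
o=ctrl.get_obs();print(o['time_s'],o['eef_pos'],o['eef_rot'],o['opening'],ctrl.tip_extent)
for n in['top','scene']:
    cv2.imwrite(f'pics/{n}0.png',ctrl.camera(n)[:,:,::-1]);c=ctrl.calibration(n);print(n,c)
E
```

```text
0.0 [ 0.13378685 -0.55867263  0.24935474] [-9.00998928e-04  9.93115306e-01  1.17137396e-01  8.31766986e-05] 0.9996000732871297 0.019
top {'camera_matrix': array([[436.22954407,   0.        , 328.52832243],
       [  0.        , 436.22954407, 189.14964397],
       [  0.        ,   0.        ,   1.        ]]), 'world_from_camera': array([[ 0.00268044,  0.98746008, -0.15784611,  0.38434996],
       [-0.99998665,  0.0019494 , -0.00478602,  0.05754289],
       [-0.0044183 ,  0.15785684,  0.98745212,  1.26297968],
       [ 0.        ,  0.        ,  0.        ,  1.        ]])}
scene {'camera_matrix': array([[470.21915368,   0.        , 314.04604754],
       [  0.        , 470.21915368, 192.77366124],
       [  0.        ,   0.        ,   1.        ]]), 'world_from_camera': array([[-0.69393009, -0.60025353,  0.39768923,  1.17352632],
       [ 0.7199965 , -0.58468289,  0.37383279,  0.58889718],
       [ 0.00812764,  0.54574867,  0.8379095 ,  1.33143804],
       [ 0.        ,  0.        ,  0.        ,  1.        ]])}
```

View pics/top0.png

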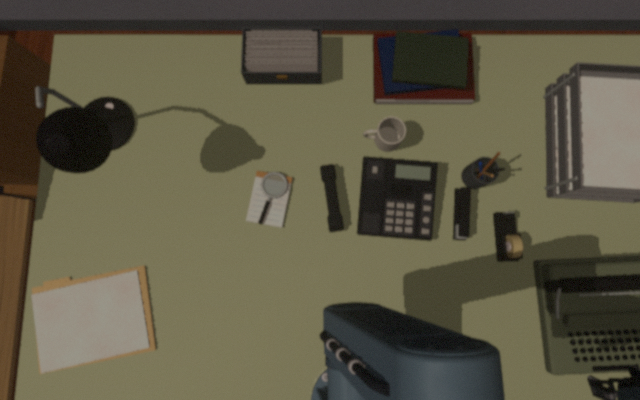

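View pics/scene0.png

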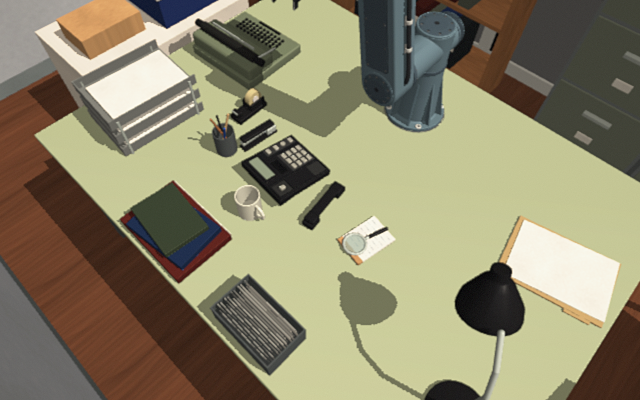

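The top view shows the phone at about (398,198), with corners near (363,157), (438,162), (433,239) and (358,237). The redial key is around (425,209) and the hook near (375,168). I'll enlarge both crops.

```bash
python3 - <<'E'
import cv2,numpy as np
a=cv2.imread('pics/top0.png')[150:245,350:445];b=cv2.imread('pics/scene0.png')[130:210,235:335]
f=lambda i,s:cv2.convertScaleAbs(cv2.resize(i,None,fx=s,fy=s,interpolation=cv2.INTER_CUBIC),alpha=1.8,beta=20)
A=f(a,4);B=f(b,4);p=np.zeros((380,780,3),np.uint8);p[:,:380]=A;p[:320,380:]=B;cv2.imwrite('pics/crop.png',p)
E
```

```text
(no output)
```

View pics/crop.png

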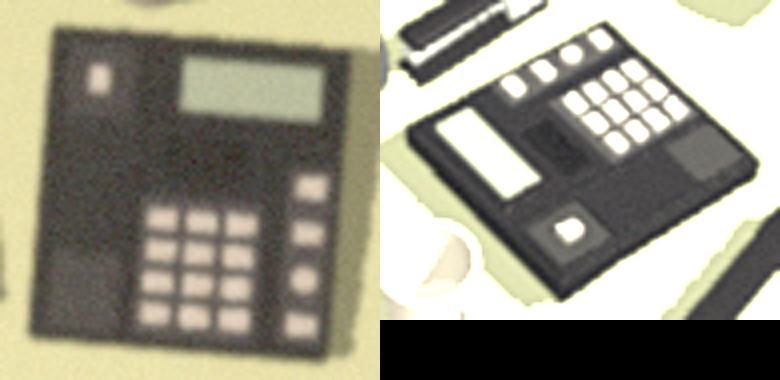

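```bash
cat > h.py <<'E'
import numpy as np
from bench import ctrl
from scipy.spatial.transform import Rotation as R
T=np.tan(np.radians(8));S=np.sin(np.radians(8))
def top(x,y,h): return [x-h*S*0,y,.052+x*T+h]
P={'hook':top(.074,.070,.010),'redial':top(-.053,-.083,.006)}
for i,x in enumerate([-.085,-.021,.011]): P[f'f{i}']=top(x,-.083,.006)
for n,(x,y) in dict(kFL=(-.085,.018),kFR=(-.085,-.036),kRL=(-.019,.018),kRR=(-.019,-.036)).items(): P[n]=top(x,y,.006)
def proj(c,p):
    W=c['world_from_camera'];q=(np.atleast_2d(p)-W[:3,3])@W[:3,:3];q=q*[1,-1,-1]
    u=q@c['camera_matrix'].T;return u[:,:2]/u[:,2:]
def world(v,p):
    a=v[2];M=np.array([[np.cos(a),-np.sin(a),0],[np.sin(a),np.cos(a),0],[0,0,1]]);return np.atleast_2d(p)@M.T+[v[0],v[1],0]
E
python3 - <<'E'
from h import *
from scipy.optimize import least_squares
t=dict(hook=(98,79),redial=(303,281),f0=(302,325),f1=(308,233),f2=(312,187),kFL=(155,315),kFR=(234,321),kRL=(162,219),kRR=(241,223))
s=dict(hook=(570,231),redial=(572,54),f0=(600,40),f1=(545,70),f2=(514,86),kFL=(677,106),kFR=(634,70),kRL=(616,143),kRR=(577,101))
ct,cs=ctrl.calibration('top'),ctrl.calibration('scene')
def f(v,w=(1,1)):
    r=[]
    for d,c,o,k in((t,ct,(349.6,149.6),w[0]),(s,cs,(235-95-.4,129.6),w[1])):
        for n in d: r+=list(k*(proj(c,world(v,P[n]))[0]-np.array(d[n])/4-o))
    return r
for w in((1,0),(0,1),(1,1)):
    z=least_squares(f,[.45,0,0],args=(w,));print(z.x,np.abs(z.fun).max(),*[world(z.x,P[n])[0].round(4) for n in('hook','redial')])
o=ctrl.get_obs();print(o['eef_pos'],R.from_quat(np.roll(o['eef_rot'],-1)).as_matrix().round(3))
E
```

```text
[ 0.55227958 -0.12812138 -0.0727475 ] 0.514436389288818 [ 0.6312 -0.0637  0.0724] [ 0.4934 -0.207   0.0506]
[ 0.55249777 -0.12578806 -0.07741635] 0.6052844496434204 [ 0.6317 -0.0617  0.0724] [ 0.4932 -0.2044  0.0506]
[ 0.5522131  -0.12733355 -0.07438004] 0.731918293200664 [ 0.6312 -0.063   0.0724] [ 0.4932 -0.2062  0.0506]
[ 0.13379862 -0.5587437   0.24946566] [[ 0.973  0.233 -0.   ]
 [ 0.233 -0.973  0.002]
 [ 0.    -0.002 -1.   ]]
```

```bash
cat >> h.py <<'E'
V=[.5522,-.1273,-.0744]
def plan(name,h,V=V,ref=None):
    """shift/turn putting fingertips h above key top along panel normal"""
    o=ctrl.get_obs();M=R.from_quat(np.roll(o['eef_rot'],-1))
    y=world([0,0,V[2]],[0,-1,0])[0];n=world([0,0,V[2]],[-S,0,np.cos(np.arcsin(S))])[0]
    G=R.from_matrix(np.c_[np.cross(y,-n),y,-n]);p=world(V,P[name])[0]+n*(h+ctrl.tip_extent)
    print(name,'t',o['time_s'],'xyz cm',(M.inv().apply(p-o['eef_pos'])*100).round(2),'dr',((M.inv()*G).as_rotvec(True)/6).round(2),'F',o['wrist_force'].round(2),'open',round(o['opening'],3),'tip',ctrl.tip_extent)
E
python3 -c "
from h import *
plan('hook',.10)"
```

```text
hook t 0.1 xyz cm [ 58.33 -37.14   6.  ] dr [-0.22  1.32  2.95] F [ 0.    0.71 -0.16] open 0.999 tip 0.019
```

Request:
send_rows --dr '[[0,0,0.5],[0,0.3,1],[0,0.6,1.5],[-0.1,0.8,2],[-0.1,1,2.5],[-0.2,1.3,3],[-0.2,1.3,3],[-0.2,1.3,3]]' --xyz '[[5,-3.2,0],[10,-6.4,0],[15,-9.6,0],[20,-12.7,0],[25,-15.9,0],[30,-19.1,0],[35,-22.3,0],[40,-25.5,0]]' --jaw '[0,0,0,0,0,0,0,0]'

```text
time_s: 1.1
eef_pos: [0.4644, -0.2165, 0.2502]
eef_rot: [0.002, 0.997, -0.04, 0.069]
wrist_force: [0.6, -0.9, -0.4]
opening: 0.001
grasp_force: 0.0
```

```bash
python3 -c "
from h import *
plan('hook',.10)"
```

```text
hook t 1.1 xyz cm [ 12.79 -16.63   7.83] dr [ 0.    0.02 -0.06] F [ 0.63 -0.94 -0.37] open 0.001 tip 0.019
```

Request:
send_rows --dr '[[0,0,0],[0,0,0],[0,0,0],[0,0,0],[0,0,0],[0,0,0],[0,0,0],[0,0,0]]' --xyz '[[3,-4,1],[6,-8,3],[9,-12,5],[11,-15,6.5],[12,-16,7],[12.3,-16.3,7.5],[12.3,-16.3,7.8],[12.3,-16.3,7.8]]' --jaw '[0,0,0,0,0,0,0,0]'

```text
time_s: 2.1
eef_pos: [0.608, -0.0673, 0.19]
eef_rot: [0.003, 0.997, -0.041, 0.068]
wrist_force: [-0.7, -0.5, 0.5]
opening: 0.0
grasp_force: 0.0
```

```bash
python3 - <<'E'
from h import *
import cv2
plan('hook',.10)
c=ctrl.calibration('wrist');im=ctrl.camera('wrist')[:,:,::-1].copy()
for n in P:
    u=proj(c,world(V,P[n]))[0];print(n,u.round(1));cv2.drawMarker(im,tuple(int(v) for v in u.round()),(0,0,255),0,10,1)
cv2.imwrite('pics/w1.png',im)
E
```

```text
hook t 2.1 xyz cm [ 0.61 -0.6   0.06] dr [ 0.    0.03 -0.06] F [-0.72 -0.46  0.54] open 0.0 tip 0.019
hook [312.3 200.8]
redial [468.5 322.4]
f0 [463.7 348.2]
f1 [473.7 294.6]
f2 [479.3 264.8]
kFL [365.3 348.8]
kFR [417.9 348.5]
kRL [368.2 293.4]
kRR [424.8 293.1]
```

View pics/w1.png

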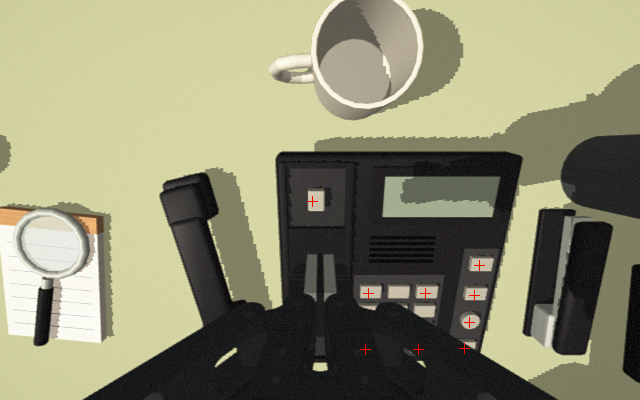

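The markers fit the keys to within 1–2 px. The hook is seen at (316,201) against a predicted (312,201), about 3 mm more to the right. I'll correct for that and descend.

Request:
send_rows --dr '[[0,0,0],[0,0,0],[0,0,0],[0,0,0],[0,0,0],[0,0,0],[0,0,0],[0,0,0]]' --xyz '[[0.3,-0.2,2],[0.6,-0.3,4],[0.6,-0.3,6],[0.6,-0.3,7.5],[0.6,-0.3,8.5],[0.6,-0.3,9],[0.6,-0.3,9.2],[0.6,-0.3,9.2]]' --jaw '[0,0,0,0,0,0,0,0]'

```text
time_s: 3.15
eef_pos: [0.6276, -0.0647, 0.1001]
eef_rot: [0.003, 0.997, -0.04, 0.069]
wrist_force: [-0.3, -0.3, 0.5]
opening: 0.001
grasp_force: 0.0
```

```bash
python3 - <<'E'
from h import *
import cv2
plan('hook',0)
im=ctrl.camera('wrist')[:,:,::-1]
cv2.imwrite('pics/w2.png',cv2.resize(im[120:400,180:560],None,fx=2,fy=2))
E
```

```text
hook t 3.15 xyz cm [-0.04 -0.2   0.89] dr [ 0.    0.02 -0.05] F [-0.28 -0.26  0.48] open 0.001 tip 0.019
```

View pics/w2.png

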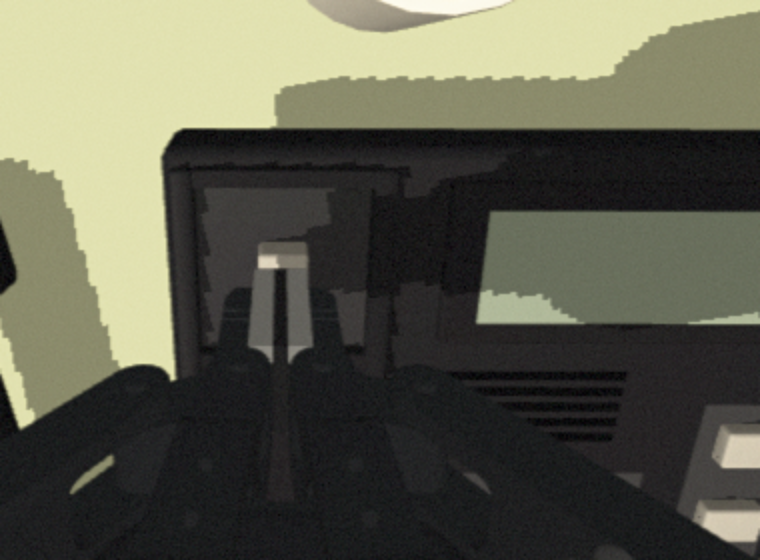

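The fingertips are centred over the hook tongue at (283,255) in the crop. Pressing slowly now.

Request:
send_rows --dr '[[0,0,0],[0,0,0],[0,0,0],[0,0,0],[0,0,0],[0,0,0],[0,0,0],[0,0,0]]' --xyz '[[0,0,0.3],[0,0,0.5],[0,0,0.7],[0,0,0.8],[0,0,0.9],[0,0,1.0],[0,0,1.1],[0,0,1.1]]' --jaw '[0,0,0,0,0,0,0,0]'

```text
time_s: 4.2
eef_pos: [0.6287, -0.0647, 0.0888]
eef_rot: [0.002, 0.997, -0.04, 0.068]
wrist_force: [-1.3, -0.5, 0.9]
opening: 0.001
grasp_force: 1.2
```

```bash
python3 -c "
from h import *
plan('hook',0)"
```

```text
hook t 4.2 xyz cm [ 0.   -0.19 -0.25] dr [ 0.    0.02 -0.05] F [-1.29 -0.51  0.94] open 0.001 tip 0.019
```

Request:
send_rows --dr '[[0,0,0],[0,0,0],[0,0,0],[0,0,0],[0,0,0],[0,0,0],[0,0,0],[0,0,0]]' --xyz '[[0,0,0.05],[0,0,0.1],[0,0,0.15],[0,0,0.2],[0,0,0.2],[0,0,0.2],[0,0,0.2],[0,0,0.2]]' --jaw '[0,0,0,0,0,0,0,0]'

```text
time_s: 5.2
eef_pos: [0.629, -0.0648, 0.0868]
eef_rot: [0.002, 0.997, -0.04, 0.068]
wrist_force: [-2.1, -0.4, 2.1]
opening: 0.006
grasp_force: 1.6
```

Request:
send_rows --dr '[[0,0,0],[0,0,0],[0,0,0],[0,0,0],[0,0,0],[0,0,0],[0,0,0],[0,0,0]]' --xyz '[[0,0,0.05],[0,0,0.1],[0,0,0.1],[0,0,0.1],[0,0,0.1],[0,0,0.1],[0,0,0.1],[0,0,0.1]]' --jaw '[0,0,0,0,0,0,0,0]'

```text
time_s: 6.2
eef_pos: [0.6292, -0.0648, 0.0861]
eef_rot: [0.002, 0.997, -0.04, 0.068]
wrist_force: [-4.7, 0.7, 6.6]
opening: 0.005
grasp_force: 3.4
```

Force rose to about 8 N while the TCP hardly moved, so the hook is at its stop. Holding for a second.

Request:
send_rows --dr '[[0,0,0],[0,0,0],[0,0,0],[0,0,0],[0,0,0],[0,0,0],[0,0,0],[0,0,0]]' --xyz '[[0,0,0.02],[0,0,0.02],[0,0,0.02],[0,0,0.02],[0,0,0.02],[0,0,0.02],[0,0,0.02],[0,0,0.02]]' --jaw '[0,0,0,0,0,0,0,0]'

```text
time_s: 7.2
eef_pos: [0.6292, -0.0648, 0.0861]
eef_rot: [0.002, 0.997, -0.04, 0.068]
wrist_force: [-5.4, 0.5, 6.9]
opening: 0.003
grasp_force: 4.2
```

```bash
python3 - <<'E'
from h import *
import cv2
plan('hook',0)
im=ctrl.camera('wrist')[:,:,::-1]
cv2.imwrite('pics/w3.png',cv2.resize(im[120:400,180:560],None,fx=2,fy=2))
E
```

```text
hook t 7.2 xyz cm [-0.01 -0.19 -0.52] dr [ 0.    0.02 -0.05] F [-5.38  0.49  6.86] open 0.003 tip 0.019
```

View pics/w3.png

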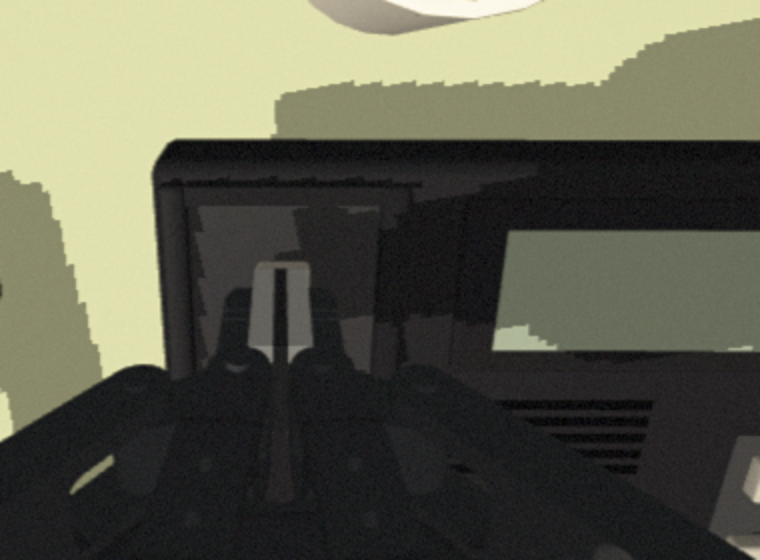

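The tongue is pressed to 5.2 mm below its starting height and was held for over 1 s. Releasing.

Request:
send_rows --dr '[[0,0,0],[0,0,0],[0,0,0],[0,0,0],[0,0,0],[0,0,0],[0,0,0],[0,0,0]]' --xyz '[[0,0,-0.5],[0,0,-1],[0,0,-1.5],[0,0,-2],[0,0,-3],[0,0,-4],[0,0,-5],[0,0,-5]]' --jaw '[0,0,0,0,0,0,0,0]'

```text
time_s: 8.25
eef_pos: [0.6231, -0.0645, 0.1366]
eef_rot: [0.003, 0.997, -0.04, 0.07]
wrist_force: [-0.5, 0.2, -0.5]
opening: 0.001
grasp_force: 0.0
```

```bash
python3 -c "
from h import *
plan('redial',.04)"
```

```text
redial t 8.25 xyz cm [-12.91  15.16   0.98] dr [ 0.01  0.   -0.05] F [-0.48  0.17 -0.49] open 0.001 tip 0.019
```

Request:
send_rows --dr '[[0,0,0],[0,0,0],[0,0,0],[0,0,0],[0,0,0],[0,0,0],[0,0,0],[0,0,0]]' --xyz '[[-2,2.5,0],[-5,6,0],[-8,10,0],[-11,13,0],[-12.5,15,0.5],[-12.9,15.3,1],[-12.9,15.3,1],[-12.9,15.3,1]]' --jaw '[0,0,0,0,0,0,0,0]'

```text
time_s: 9.25
eef_pos: [0.4848, -0.2061, 0.1076]
eef_rot: [0.002, 0.997, -0.039, 0.069]
wrist_force: [0.3, -0.3, 0.7]
opening: -0.001
grasp_force: 0.0
```

```bash
python3 - <<'E'
from h import *
import cv2
plan('redial',0)
c=ctrl.calibration('wrist');im=ctrl.camera('wrist')[:,:,::-1].copy()
for n in P:
    u=proj(c,world(V,P[n]))[0];cv2.drawMarker(im,tuple(int(v) for v in u.round()),(0,0,255),0,10,1)
cv2.imwrite('pics/w4.png',cv2.resize(im[120:400,130:510],None,fx=2,fy=2))
E
```

```text
redial t 9.25 xyz cm [ 0.04 -0.06  3.86] dr [-0.    0.02 -0.04] F [ 0.26 -0.29  0.69] open -0.001 tip 0.019
```

View pics/w4.png

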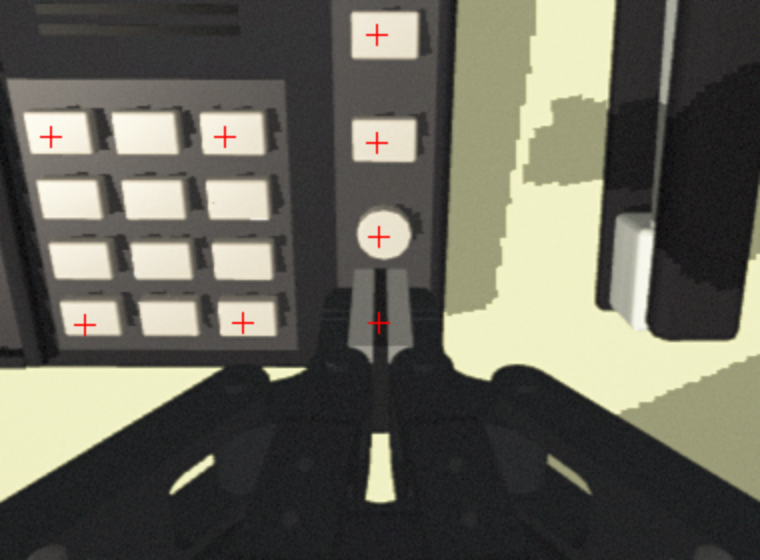

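The round redial key is at (384,234) in the crop, with the model marker at (378,236), about 2 mm to its left. I'll shift 1–2 mm and descend.

Request:
send_rows --dr '[[0,0,0],[0,0,0],[0,0,0],[0,0,0],[0,0,0],[0,0,0],[0,0,0],[0,0,0]]' --xyz '[[0.1,0.1,1],[0.1,0.1,2],[0.1,0.1,3],[0.1,0.1,3.4],[0.1,0.1,3.7],[0.1,0.1,3.8],[0.1,0.1,3.9],[0.1,0.1,4.0]]' --jaw '[0,0,0,0,0,0,0,0]'

```text
time_s: 10.3
eef_pos: [0.4907, -0.2083, 0.0683]
eef_rot: [0.003, 0.997, -0.04, 0.069]
wrist_force: [-1.8, -0.4, 1.3]
opening: -0.002
grasp_force: 1.0
```

Request:
send_rows --dr '[[0,0,0],[0,0,0],[0,0,0],[0,0,0],[0,0,0],[0,0,0],[0,0,0],[0,0,0]]' --xyz '[[0,0,0.05],[0,0,0.1],[0,0,0.15],[0,0,0.2],[0,0,0.2],[0,0,0.2],[0,0,0.2],[0,0,0.2]]' --jaw '[0,0,0,0,0,0,0,0]'

```text
time_s: 11.3
eef_pos: [0.491, -0.2083, 0.0661]
eef_rot: [0.003, 0.997, -0.04, 0.069]
wrist_force: [-0.3, -0.3, 2.7]
opening: 0.003
grasp_force: 1.4
```

```bash
python3 -c "
from h import *
plan('redial',0)"
```

```text
redial t 11.3 xyz cm [-0.02 -0.24 -0.33] dr [ 0.    0.02 -0.05] F [-0.31 -0.31  2.69] open 0.003 tip 0.019
```

Pressed about 3 mm; a little further to the stop.

Request:
send_rows --dr '[[0,0,0],[0,0,0],[0,0,0],[0,0,0],[0,0,0],[0,0,0],[0,0,0],[0,0,0]]' --xyz '[[0,0,0.05],[0,0,0.1],[0,0,0.15],[0,0,0.15],[0,0,0.15],[0,0,0.15],[0,0,0.15],[0,0,0.15]]' --jaw '[0,0,0,0,0,0,0,0]'

```text
time_s: 12.3
eef_pos: [0.4911, -0.2084, 0.0653]
eef_rot: [0.003, 0.997, -0.04, 0.069]
wrist_force: [-4.0, 0.2, 11.7]
opening: -0.001
grasp_force: 6.0
```

The force jumped to about 12 N at the stop, so the key is right down. Withdrawing.

Request:
send_rows --dr '[[0,0,0],[0,0,0],[0,0,0],[0,0,0],[0,0,0],[0,0,0],[0,0,0],[0,0,0]]' --xyz '[[0,0,-0.5],[0,0,-1],[0,0,-2],[0,0,-4],[0,0,-6],[0,0,-8],[0,0,-10],[0,0,-10]]' --jaw '[0,0,0,0,0,0,0,0]'

```text
time_s: 13.3
eef_pos: [0.4781, -0.2078, 0.1653]
eef_rot: [0.003, 0.997, -0.04, 0.07]
wrist_force: [-0.1, 0.3, -0.1]
opening: 0.001
grasp_force: 0.0
```

```bash
python3 - <<'E'
from h import *
import cv2
plan('redial',0)
c=ctrl.calibration('wrist');im=ctrl.camera('wrist')[:,:,::-1].copy()
for n in P:
    u=proj(c,world(V,P[n]))[0];cv2.drawMarker(im,tuple(int(v) for v in u.round()),(0,0,255),0,10,1)
cv2.imwrite('pics/w5.png',im)
E
```

```text
redial t 13.3 xyz cm [-0.13 -0.3   9.67] dr [ 0.02 -0.   -0.05] F [-0.06  0.3  -0.13] open 0.001 tip 0.019
```

View pics/w5.png

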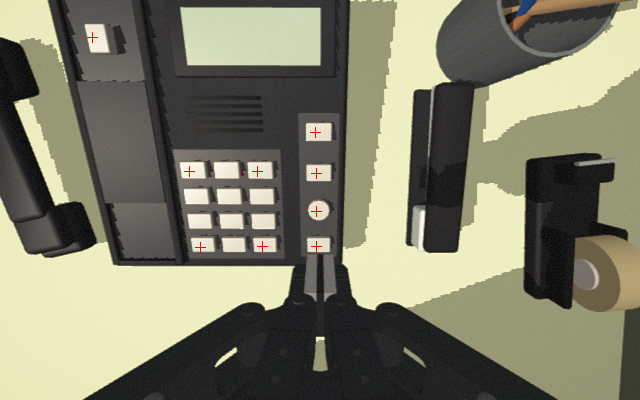

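The phone hasn't moved: the hook is at (97,38) and the redial key at (318,210), both up with the same small offset from the markers as before. The gripper is clear.

```bash
python3 -c "
from bench import ctrl
print(ctrl.hand_in())"
```

```text
the job is handed in; nothing more can be done
None
```

I held the hook switch fully down for over a second and let it spring up, then pressed the redial key to its stop (about 12 N) and withdrew; the last picture showed both up and the phone in place, and the job is handed in (no verdict was returned).

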